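# Reject the bad paint lid, snap the good one on and keep it pressed

## Robot

A 7-joint arm with a two-finger parallel gripper is mounted at the origin on the work surface. World frame = base frame: x ahead of the robot, y to its left, z up, the work surface at z = 0. Lengths are in m, angles in rad, forces in N, time in s.
With the tool pointing down it reaches from about 0.425 to 0.925 m from the base axis. Payload 6.8 kg.
Tool frame: the origin (TCP) lies on the front face of the gripper's body, between the roots of the fingers; the fingertips stand 73 mm ahead of it and the grasp point (between the pads) lies 54 mm ahead of it (env.nose_length is the distance from the TCP to the fingertips, in m); z points along the fingers, y is the line along which they close (so a half turn about z gives the same grasp; the last joint's range is limited). The gripper opens to 85 mm and grips with 20 to 120 N. Pads are 22 mm wide; open, the fingers measure 114 mm over their backs; the gripper's body (76 mm by 85 mm) begins 54 mm behind the grasp point. The pads swing forward as they close: fully open they stand 13 mm farther back than shut.
Start: joints at [-1.444, 0.477, 0.022, 1.555, -0.011, 1.109, -0.083], TCP at [0.157, 0.656, 0.304] pointing down, gripper open.
Joint ranges: [-2.96, 2.96], [-0.34, 2.1], [-1.41, 1.46], [0.24, 2.44], [-1.37, 4.51], [0.17, 1.92], [-2.96, 2.96]. Speed limits (rad/s): [2.39, 2.39, 3.14, 3.14, 3.14, 3.14, 3.14].

## Interface

Orientations are given as a unit quaternion [w, x, y, z].
In Python, from cell import env, kin, camera, calibration, job gives the robot as it stands. The module is installed in compiled form; this text tells all that it offers. Calls block until the motion is done:
- env.reach(position, orientation): joint-space move of the TCP to a pose.
- env.movel(position, velocity=0.15, rot=None, stop_force=None): straight line of the TCP; rot=None keeps the orientation; velocity is the mean speed in m/s. With stop_force (N) it stops when the force on the tool has changed by that much, and returns True; else False.
- env.goto_joints(angles): joint-space move.
- env.grip(opening, f_grip=None): finger opening in m; f_grip is the grip in N (None keeps the last); returns when the fingers have stopped.
- env.dwell(seconds).
- kin.inverse_kinematics(position, orientation): joint angles nearest the present ones, or None.
- env.get_state(): the state.
- camera(name): name is "side" or "top"; returns (picture, depth): 420x560x3 uint8, blue, green, red; 420x560 float32, m along the optical axis (not along the pixel's ray), 0 where there is no reading.
- calibration(name): a dict with "fx", "fy", "cx", "cy" (pixels), "rvec" (rotation vector, rad) and "tvec" (3), from world to camera coordinates, as OpenCV has them. Camera axes: x right, y down, z forward; pixel columns grow to the right and rows downward; lengths in m; the calibration is good to about 2 mm. A picture is of the moment at which its call begins. calibration takes no time and is no camera call.
A pose or a line that the arm cannot do raises env.PlanningError and nothing moves.
- job.job_done(): hands the job in; it is judged then, once.
The state is a dict: "time": time; "qpos": joint angles; "joint_velocities": joint speeds; "joint_torque": joint torques, N m; "tcp_pos": TCP position; "orientation": TCP orientation; "force": force on the tool from outside, world axes, zero at the start; "torque": the same for the moment, N m; "opening": finger opening in m; "gripper_force": force on a finger pad.
Only numpy, scipy, OpenCV 4.12 (cv2) and the standard library are available. Lean on these libraries where they do the work, as an engineer would, in place of code of your own. Each camera call takes 0.05 s, during which the arm holds its last target. There are 200 camera calls.

## Task

Two snap lids for the paint well have been checked: first lay the red-tagged one flat, rib up, in the red reject tray and let go of it. Then fit the green-tagged lid on the paint well and press it straight down until both orange clips snap over its edge, and keep pressing it firmly (about 10 N) so that its gasket stays squeezed: finish while still holding it pressed down, not letting go. Leave everything else on the table where it is.

Things in the scene. Friction and masses are not known exactly. Their poses are not given: they have to be found in the camera images.
- lid_green: white plastic snap lid with green tag: plate 92 (x) x 76 (y) x 10 mm, x ends bevelled (widest 8 mm up), on its middle an upright pinch rib 50 (x) x 14 (y) mm, top 40 mm above the underside. green stickers on the rib's top and on the plate at both x ends. 70 to 120 g. Origin: centre of the underside; z up; same when turned by half a turn. Starts flat on the table, rib up. Pinch the rib across y.
- lid_red: white plastic snap lid with red tag: plate 92 (x) x 76 (y) x 10 mm, x ends bevelled (widest 8 mm up), on its middle an upright pinch rib 50 (x) x 14 (y) mm, top 40 mm above the underside. red stickers on the rib's top and on the plate at both x ends. 70 to 120 g. Origin: centre of the underside; z up; same when turned by half a turn. Starts flat on the table, rib up. Pinch the rib across y.
- paint_well: fixed grey paint well with blue paint, 124 (x) x about 106 (y) mm, an orange spring clip in the middle of each x end. Origin: centre of its underside, on the table; z up. The lid goes in flat, rib up, its x along the well's x (either way round), into a pocket 95 x 79 mm (1.5 mm play all round), wall tops 46 mm high, the long (y) walls flared outward up to about 54 mm.
- well_seat (a point): centre of the well, 36 mm above the table, level with the top of the free gasket; axes as the well's. The lid's underside is here when it just touches the gasket, about 2 mm lower when only the clips hold it, 7 mm lower at the very bottom.
- gasket (a joint): how far the sprung black gasket frame under the lid is pressed down, in m: 0 free, 0.001 to 0.002 with the lid held by the clips alone, about 0.004 at a push of 10 N on the snapped lid, then 2.5 N per mm, stop at 0.007.
- clip_near (a joint): outward travel (m) of the orange clip at the well's -x end: 0 shut, about 0.0035 as the lid passes, back to 0 once the lid is caught. Nose slopes in from 59 to 45.5 mm above the table, underside at 44 mm. The push rises to about 7 to 11 N with the lid about level with the free gasket, drops suddenly as both clips jump shut, then climbs again on the gasket.
- clip_far (a joint): the same for the orange clip at the well's +x end.
- reject_tray: fixed open red plastic tray for rejects, 134 (x) x 116 (y) x 28 mm high outside, walls and floor 5 mm thick. Origin: centre of its underside; z up. A lid lies on its floor with the lid's underside 5 mm above the table.
- palette: shallow white palette, 120 x 84 x 14 mm, with blue and yellow paint; bystander, to be left where it is. Origin: on its underside.
- brush: flat paint brush with wooden handle lying on the table, about 200 mm long; bystander, to be left where it is. Origin: on its underside.
- water_cup: clear cup, 76 mm wide, 85 mm high; bystander, to be left where it is. Origin: on its underside.
- tape_roll: roll of paper tape lying flat, 90 mm wide, 24 mm high; bystander, to be left where it is. Origin: on its underside.
- jar_yellow: yellow paint jar, 60 mm wide, 70 mm high; bystander, to be left where it is. Origin: on its underside.
- jar_blue: blue paint jar, 60 mm wide, 70 mm high; bystander, to be left where it is. Origin: on its underside.
- palette_knife: spatula-like palette knife with dark wooden handle lying on the table; bystander, to be left where it is. Origin: on its underside.
Not all that is in view belongs to the job. Leave any pink look-alike of the lid_red alone. What is shaped like the lid_green but brown is not meant.

How it is judged:
By the outcome, as a careful person would: the job done as asked, in the order asked, and still so for the second after the job is handed in, while the arm keeps its last pose, push and grip.
It also fails if it takes over 67 s, if anything falls off the work surface, if the arm or the gripper's body presses on something with over 40 N, if the wrist force passes 120 N, or if a joint passes its speed limit or range.

## Working session

There is one attempt and no reset: what is moved stays moved. The work goes in short steps, each a Python script; the robot and the scene stay as the last script left them, time stands still between calls to the robot, and variables do not carry over. Pictures are saved under pics/ and viewed, at most 10 in all, crops included, and the job is handed in when it is done.

```bash
mkdir -p pics
python3 - <<'E'
from cell import env,camera,calibration
import cv2,numpy as np
for n in("top","side"):
    p,d=camera(n); cv2.imwrite(f"pics/{n}0.png",p); np.savez(f"{n}0.npz",p=p,d=d); print(n,calibration(n))
s=env.get_state(); print({k:s[k] for k in("time","orientation","force","opening","tcp_pos")})
E
```

```text
top {'fx': 397.87039887960975, 'fy': 397.87039887960975, 'cx': 280.8523021687235, 'cy': 211.04911020913374, 'rvec': array([ 2.05409236, -2.17259634,  0.21901308]), 'tvec': array([0.05733049, 0.49415601, 1.11330947])}
side {'fx': 499.595649001377, 'fy': 499.595649001377, 'cx': 272.4906986318528, 'cy': 215.2923581848836, 'rvec': array([ 1.98970393, -0.7209925 ,  0.44103064]), 'tvec': array([-0.3658481 ,  0.23155695,  1.35999794])}
{'time': 0.1, 'orientation': array([-5.63871085e-05,  1.17149561e-01,  9.93113957e-01, -8.03367273e-04]), 'force': array([-0.26785937, -0.04170724, -0.07933272]), 'opening': 0.08533407643632468, 'tcp_pos': array([0.15695403, 0.65607554, 0.30304992])}
```

View pics/top0.png

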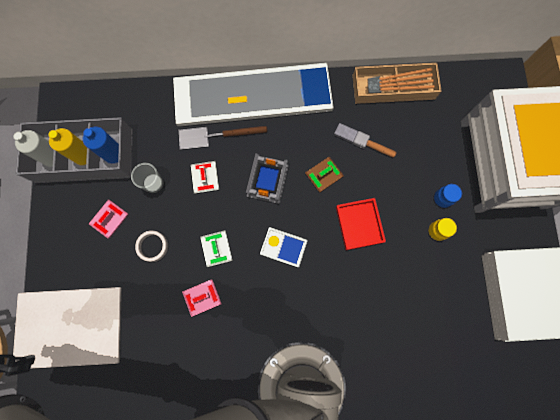

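View pics/side0.png

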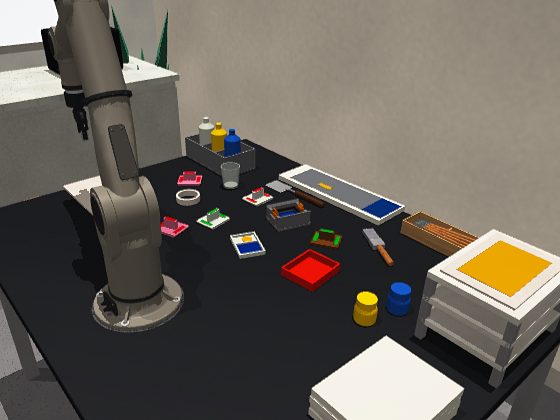

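Candidates in the top view:
- Red lid: the white plate at (204,177). The pink ones at (108,218) and (202,297) are look-alikes.
- Green lid: the white plate at (216,248). The brown one at (324,173) is a look-alike.
- Well: (268,178). Tray: (361,224).

I'll check these choices in one close crop and measure.

```bash
cat > h.py <<'E'
import cv2,numpy as np
from cell import env,kin,camera,calibration
def cam(n):
    c=calibration(n);K=np.array([[c["fx"],0,c["cx"]],[0,c["fy"],c["cy"]],[0,0,1]])
    return K,cv2.Rodrigues(c["rvec"])[0],np.asarray(c["tvec"])
def ray(n,uv,z):
    K,R,t=cam(n);uv=np.atleast_2d(uv).astype(float)
    d=(R.T@np.linalg.inv(K)@np.c_[uv,np.ones(len(uv))].T).T;o=-R.T@t
    return o+d*((z-o[2])/d[:,2])[:,None]
def proj(n,P):
    K,R,t=cam(n);return cv2.projectPoints(np.atleast_2d(P).astype(float),cv2.Rodrigues(R)[0],t,K,None)[0][:,0]
def rgb(p): return [p[...,i].astype(int) for i in(2,1,0)]
def masks(p):
    r,g,b=rgb(p)
    return dict(red=(r>g+70)&(r>b+70),green=(g>r+40)&(g>b+40),blue=(b>r+60)&(b>g+30),
      orange=(r>g+50)&(g>b+30)&(r>120),white=(p.min(2)>150)&(p.max(2)-p.min(2)<60))
def blobs(m,box=None,amin=4):
    m=m.astype(np.uint8)
    if box:
        k=np.zeros_like(m);x0,y0,x1,y1=box;k[y0:y1,x0:x1]=1;m=m*k
    n,_,s,c=cv2.connectedComponentsWithStats(m);return [(s[i,4],c[i]) for i in range(1,n) if s[i,4]>=amin]
def rect(n,m,box,z):
    "min-area rectangle (centre, sides, long-axis angle) in the world plane z of the mask in box"
    k=np.zeros(m.shape,np.uint8);x0,y0,x1,y1=box;k[y0:y1,x0:x1]=m[y0:y1,x0:x1]
    ys,xs=np.nonzero(cv2.morphologyEx(k,cv2.MORPH_CLOSE,np.ones((5,5))));P=ray(n,np.c_[xs,ys],z)[:,:2]
    (c,(w,h),a)=cv2.minAreaRect((P*1000).astype(np.float32))
    if w<h:w,h,a=h,w,a+90
    return np.round(c,1),round(w,1),round(h,1),round((a+90)%180-90,1)
E
python3 - <<'E'
from h import *
p=np.load("top0.npz")["p"];d=np.load("top0.npz")["d"];m=masks(p)
R=(185,155,225,200);G=(195,228,237,270);W=(243,150,293,208);T=(330,195,390,253)
for nm,b,c in(("red",R,"red"),("green",G,"green")):
    print(nm,"plate",rect("top",m["white"]|m[c],b,.009))
    for a,q in blobs(m[c],b):print("  ",a,q.round(1),"z10",ray("top",q,.01)[0,:2].round(4),"z40",ray("top",q,.04)[0,:2].round(4))
print("well paint",rect("top",m["blue"],W,.02))
for a,q in blobs(m["orange"],W):print(" clip",a,q.round(1),ray("top",q,.055)[0].round(4))
print("tray",rect("top",m["red"],T,.028))
cr=[cv2.resize(p[b[1]:b[3],b[0]:b[2]],(390,290),interpolation=cv2.INTER_NEAREST) for b in((180,150,236,192),(195,228,251,270),(240,150,296,208))]
s=np.load("side0.npz")["p"]; cr.append(cv2.resize(s[190:240,255:322],(390,290),interpolation=cv2.INTER_NEAREST))
cv2.imwrite("pics/crop.png",np.vstack([np.hstack(cr[:2]),np.hstack(cr[2:])]))
E
```

```text
red plate (array([627.3, 259.9]), 93.2, 77.6, 5.9)
   103 [202.7 169.8] z10 [0.6493 0.2641] z40 [0.6395 0.2583]
   66 [205.5 187.1] z10 [0.5933 0.2563] z40 [0.5849 0.2507]
green plate (array([403.7, 229.3]), 93.1, 77.5, 11.5)
   66 [213.2 236.7] z10 [0.4382 0.2357] z40 [0.4337 0.2307]
   60 [214.  246.8] z10 [0.4076 0.234 ] z40 [0.4039 0.229 ]
   73 [218.3 259.3] z10 [0.37   0.2221] z40 [0.3672 0.2175]
well paint (array([607.8,  66.4]), 67.9, 57.8, -15.8)
 clip 42 [270.  161.4] [0.6493 0.0536 0.055 ]
 clip 43 [262.9 192.1] [0.5557 0.0791 0.055 ]
tray (array([ 451.8, -204.1]), 137.2, 119.5, 7.8)
```

View pics/crop.png

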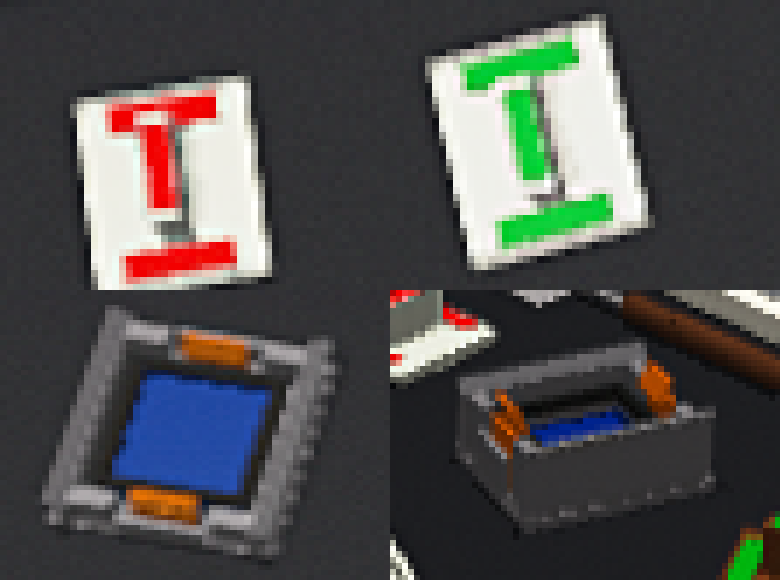

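The crop confirms both choices: white plates, red tag (top left) and green tag (top right). The well is at bottom left, with its orange clips at about (270,161) and (263,192) in the top view. Red lid first.

```bash
cat >> h.py <<'E'
from scipy.spatial.transform import Rotation as Ro
def downs(yaw):
    out=[]
    for s in(1,-1):
        y=s*np.array([-np.sin(yaw),np.cos(yaw),0]);z=np.array([0,0,-1.])
        q=Ro.from_matrix(np.c_[np.cross(y,z),y,z]).as_quat();out.append(q[[3,0,1,2]])
    return out
def above(xy,yawdeg,z):
    q0=env.get_state()["qpos"];best=None
    for o in downs(np.radians(yawdeg)):
        j=kin.inverse_kinematics(np.r_[xy,z],o)
        if j is not None:
            c=np.abs(np.asarray(j)-q0).max()
            if best is None or c<best[0]:best=(c,o)
    env.reach(np.r_[xy,z],best[1]);return best[1]
def st(tag=""):
    s=env.get_state();print(tag,"t",round(s["time"],2),"tcp",s["tcp_pos"].round(4),"F",s["force"].round(2),"open",round(s["opening"],4),"gf",np.round(s["gripper_force"],1),"j7",round(s["qpos"][6],2));return s
E
python3 - <<'E'
from h import *
xy=np.array([.6273,.2599])
above(xy,5.9,.20);st("above")
env.grip(.05,60);env.movel([*xy,.087],.12);st("low")
env.grip(0,60);st("grip")
env.movel([*xy,.20],.2);s=st("lift")
if .01<s["opening"]<.018:
    above(np.array([.4518,-.2041]),7.8,.20);st("tray")
    p,_=camera("top");cv2.imwrite("pics/t1.png",p[150:290,150:420]);np.save("t1.npy",p)
E
```

```text
above t 2.33 tcp [0.6268 0.2615 0.2001] F [ 0.01 -0.38 -0.03] open 0.0855 gf 0.0 j7 1.28
low t 3.87 tcp [0.6279 0.2601 0.0879] F [ 0.06 -0.41 -0.25] open 0.0501 gf 0.0 j7 1.3
grip t 4.28 tcp [0.6278 0.2601 0.0878] F [-1.31 -0.02  5.76] open 0.0132 gf 60.1 j7 1.3
lift t 5.0 tcp [0.6264 0.2596 0.1986] F [ 0.1  -0.49 -1.63] open 0.0135 gf 59.3 j7 1.28
tray t 6.8 tcp [ 0.4528 -0.2032  0.2   ] F [ 0.3   0.23 -1.63] open 0.013 gf 59.4 j7 2.15
```

Run:
```python
from h import *
xy=np.array([.4518,-.2041])
print(env.movel([*xy,.0925],.1,stop_force=6));s=st("down")
if s["tcp_pos"][2]<.105:
    env.grip(.045);st("open")
    env.movel([*xy,.2],.2)
    g=np.array([.4039,.229]);above(g,11.5,.2);st("green")
    for n in("top","side"):
        p,_=camera(n);np.save(n+"2.npy",p)
    p=np.load("top2.npy");q=np.load("side2.npy")
    cv2.imwrite("pics/a2.png",np.hstack([cv2.resize(p[190:260,320:400],(400,350)),cv2.resize(q[230:300,270:350],(400,350))]))
```

```text
True
down t 7.88 tcp [ 0.4511 -0.2039  0.0928] F [-1.06 -0.17  5.71] open 0.0129 gf 60.1 j7 2.24
open t 8.29 tcp [ 0.4502 -0.2034  0.0919] F [-0.33 -0.24  0.58] open 0.0449 gf 0.0 j7 2.24
green t 10.58 tcp [0.4044 0.2279 0.1998] F [-0.93  0.18  0.77] open 0.0451 gf 0.0 j7 1.18
```

View pics/a2.png

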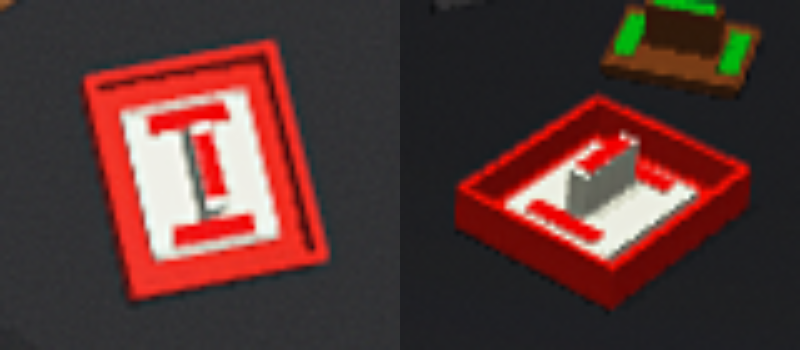

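The red lid lies flat, rib up, inside the tray. The lid centre is about (202,180) in the left half of the crop. Next I'll pick the green lid and refine the well pose from depth in both views.

```bash
cat >> h.py <<'E'
def cloud(n,d):
    K,R,t=cam(n);v,u=np.nonzero(d>0);Z=d[v,u]
    C=(np.linalg.inv(K)@np.c_[u,v,np.ones(len(u))].T*Z).T
    return (C-t)@R,u,v
E
python3 - <<'E'
from h import *
g=np.array([.4039,.229])
env.movel([*g,.087],.12);env.grip(0,80);st("grip");env.movel([*g,.2],.2);s=st("lift")
for n in("top","side"):
    f=np.load(n+"0.npz");P,u,v=cloud(n,f["d"])
    print(n,"cam",(-cam(n)[1].T@cam(n)[2]).round(3))
    k=(np.hypot(P[:,0]-.605,P[:,1]-.066)<.09)
    print(" table z",np.median(P[k&(P[:,2]<.01),2]).round(4))
    for lo,hi in((.042,.05),(.042,.065),(.05,.065)):
        Q=P[k&(P[:,2]>lo)&(P[:,2]<hi)]
        (c,wh,a)=cv2.minAreaRect((Q[:,:2]*1000).astype(np.float32));print(" ",lo,hi,len(Q),np.round(c,1),np.round(wh,1),round(a,1))
    o=masks(f["p"])["orange"][v,u]&k;Q=P[o];th=np.radians(-15.5);e=np.array([np.cos(th),np.sin(th)])
    for sgn in(-1,1):
        q=Q[(Q[:,:2]-[.605,.066])@e*sgn>0];print("  clip",sgn,len(q),q.mean(0).round(4),q[:,2].min().round(4),q[:,2].max().round(4))
E
```

```text
grip t 12.16 tcp [0.4042 0.2292 0.0878] F [-1.25 -0.86  5.95] open 0.0125 gf 78.4 j7 1.23
lift t 12.88 tcp [0.4033 0.2287 0.1993] F [-0.06  0.31 -0.12] open 0.0125 gf 77.9 j7 1.18
top cam [0.26  0.038 1.191]
 table z 0.0002
  0.042 0.05 230 [604.6  68.6] [ 96.  124.3] 74.7
  0.042 0.065 432 [604.1  67.6] [ 98.  124.3] 74.5
  0.05 0.065 202 [603.8  67.6] [ 97.9 123.6] 74.5
  clip -1 43 [0.5574 0.0793 0.0487] 0.0339 0.0632
  clip 1 42 [0.6508 0.0537 0.0507] -0.0022 0.0617
side cam [-0.424 -1.043  0.877]
 table z -0.0002
  0.042 0.05 183 [603.7  66.7] [102.7 124.2] 74.0
  0.042 0.065 288 [603.1  64.6] [107.  124.2] 74.0
  0.05 0.065 105 [602.8  63. ] [103.6 122.5] 74.4
  clip -1 18 [0.5557 0.0767 0.0502] 0.0404 0.0615
  clip 1 26 [0.6488 0.051  0.0518] 0.043 0.0611
```

Run:
```python
from h import *
xy=np.array([.604,.0665])
o=above(xy,-15.4,.25);env.movel([*xy,.165],.15,rot=o);env.dwell(.3);s=st("over")
R=Ro.from_quat(s["orientation"][[1,2,3,0]]).as_matrix();print(R.round(3))
for n in("top","side"):
    p,d=camera(n);np.savez(n+"3.npz",p=p,d=d)
    m=masks(p);c=proj(n,[*xy,.09])[0].astype(int);box=(c[0]-45,c[1]-45,c[0]+45,c[1]+45)
    for a,q in blobs(m["green"],box):print(n,a,q.round(1),ray(n,q,.0875)[0].round(4))
    P,u,v=cloud(n,d);k=(m["green"]|m["white"])[v,u]&(np.hypot(*(P[:,:2]-xy).T)<.08)&(abs(P[:,2]-.0845)<.012)
    print(" cloud",rb:=cv2.minAreaRect((P[k,:2]*1000).astype(np.float32)),np.median(P[k,2]))
    cv2.imwrite(f"pics/{n}3.png",cv2.resize(p[box[1]:box[3],box[0]:box[2]],(400,400),interpolation=cv2.INTER_NEAREST))
cv2.imwrite("pics/b3.png",np.hstack([cv2.imread(f"pics/{n}3.png") for n in("top","side")]))
```

```text
over t 14.92 tcp [0.6044 0.0666 0.1658] F [-1.08  0.07 -0.62] open 0.0124 gf 77.9 j7 1.29
[[-0.964  0.266  0.001]
 [ 0.266  0.964  0.   ]
 [-0.001  0.001 -1.   ]]
 cloud ((0.0, 0.0), (0.0, 0.0), 0.0) nan
side 7 [284.3 191.4] [0.6309 0.1157 0.0875]
side 26 [297.8 197.5] [0.6368 0.0523 0.0875]
side 28 [278.9 200.7] [0.5704 0.0748 0.0875]
side 30 [326.  230.2] [ 0.5562 -0.1612  0.0875]
side 33 [315.6 236.6] [ 0.5053 -0.1676  0.0875]
 cloud ((603.03662109375, 60.78932189941406), (63.38978576660156, 86.32463836669922), 68.44230651855469) 0.08757736772863765
  return _methods._mean(a, axis=axis, dtype=dtype,
  ret = ret.dtype.type(ret / rcount)
```

View pics/b3.png

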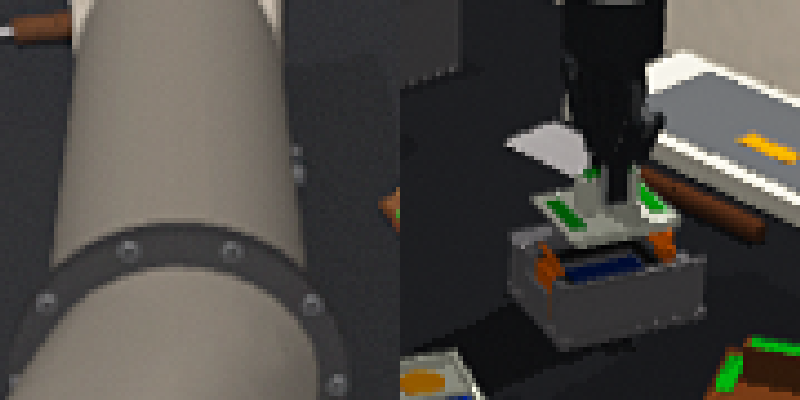

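The lid hangs level over the well in the side view (right half: lid about (610,215), clips about (545,265) and (662,245)). It's aligned to within about 1 mm along x. The arm blocks the top view, so I'll descend gently and watch the forces.

Run:
```python
from h import *
xy=np.array([.604,.0665])
f=np.load("side3.npz");P,u,v=cloud("side",f["d"]);m=masks(f["p"]);e=np.array([.964,-.266]);n=np.array([.266,.964])
L=(P[:,:2]-xy)@np.c_[e,n];k=(abs(L)<.08).all(1)
A=L[k&(abs(P[:,2]-.0875)<.004)];B=L[k&(P[:,2]>.044)&(P[:,2]<.058)]
q=lambda X:np.round(np.percentile(X,[1,99],axis=0).T*1000,1).tolist()
print("lid e,n",q(A),"well e,n",q(B))
env.movel([*xy,.140],.1);st("a")
for z in(.136,.132,.128):
    h=env.movel([*xy,z],.03,stop_force=6);s=st(f"{z} {h}");print("  Fe,Fn",np.round([s["force"][:2]@e,s["force"][:2]@n],2),"T",s["torque"].round(2))
    if h:break
```

```text
lid e,n [[-48.0, 41.2], [-42.9, 34.0]] well e,n [[-60.6, 58.2], [-53.3, 47.2]]
a t 15.42 tcp [0.6039 0.0663 0.1396] F [-0.04  0.13 -1.24] open 0.0122 gf 78.0 j7 1.3
0.136 False t 15.7 tcp [0.6044 0.0665 0.1363] F [ 0.67 -0.51 -0.86] open 0.0126 gf 78.0 j7 1.3
  Fe,Fn [ 0.78 -0.31] T [-0.08 -0.29 -0.06]
0.132 False t 15.98 tcp [0.6045 0.0665 0.1322] F [ 2.81  0.15 -0.57] open 0.0123 gf 78.1 j7 1.3
  Fe,Fn [2.67 0.89] T [-0.06 -0.59 -0.04]
0.128 False t 16.27 tcp [0.6043 0.0666 0.128 ] F [ 2.94 -0.79  2.29] open 0.0125 gf 78.4 j7 1.31
  Fe,Fn [3.04 0.02] T [ 0.01 -0.54 -0.05]
```

Force along +e (3 N) and the side view agree: the lid sits about 2 mm toward the near clip. I'll shift it +1.5 mm along the well's x and press in steps.

Run:
```python
from h import *
e=np.array([.964,-.266]);n=np.array([.266,.964])
xy=np.array([.604,.0665])+.0015*e
def show(t):
    s=st(t);print("  Fe,Fn",np.round([s["force"][:2]@e,s["force"][:2]@n],2),"T",s["torque"].round(2));return s
env.movel([*xy,.128],.03);show("shift")
for z in(.126,.1245,.123,.1215,.120):
    h=env.movel([*xy,z],.02,stop_force=15);s=show(f"{z} {h}")
    if h or s["force"][2]>16:break
```

```text
shift t 16.52 tcp [0.6054 0.0663 0.128 ] F [1.91 0.97 3.29] open 0.0123 gf 78.4 j7 1.31
  Fe,Fn [1.58 1.44] T [ 0.13 -0.35 -0.1 ]
0.126 False t 16.77 tcp [0.6054 0.0662 0.1261] F [ 2.02 -0.15  3.79] open 0.0124 gf 78.7 j7 1.31
  Fe,Fn [1.99 0.4 ] T [ 0.11 -0.27 -0.04]
0.1245 False t 17.02 tcp [0.6053 0.0662 0.1244] F [1.79 0.27 2.11] open 0.0126 gf 78.4 j7 1.31
  Fe,Fn [1.65 0.73] T [ 0.07 -0.35 -0.03]
0.123 False t 17.27 tcp [0.6054 0.066  0.1226] F [ 2.56  0.09 -0.46] open 0.0128 gf 78.9 j7 1.31
  Fe,Fn [2.44 0.77] T [ 0.03 -0.61 -0.01]
0.1215 False t 17.52 tcp [0.6054 0.0661 0.1217] F [-0.19 -0.14  5.22] open 0.0122 gf 79.6 j7 1.31
  Fe,Fn [-0.15 -0.18] T [-0.01 -0.1   0.01]
0.12 False t 17.77 tcp [0.6054 0.066  0.1206] F [-0.6  -0.71  7.77] open 0.0125 gf 80.1 j7 1.31
  Fe,Fn [-0.39 -0.85] T [-0.02  0.1   0.05]
```

Run:
```python
from h import *
xy=np.array([.604,.0665])+.0015*np.array([.964,-.266])
z=.1190
for i in range(4):
    env.movel([*xy,z],.02,stop_force=15);env.dwell(.3)
    F=np.mean([(env.dwell(.03),env.get_state()["force"][2])[1] for _ in range(10)]);print(z,F.round(2))
    if 9.3<F<11.5:break
    z-=np.clip((10.4-F)/2500,-.001,.001)
st()
p,d=camera("side");np.savez("side4.npz",p=p,d=d);c=proj("side",[*xy,.05])[0].astype(int)
cv2.imwrite("pics/s4.png",cv2.resize(p[c[1]-35:c[1]+35,c[0]-45:c[0]+45],(720,560),interpolation=cv2.INTER_CUBIC))
m=masks(p)
for a,q in blobs(m["green"],(c[0]-40,c[1]-40,c[0]+40,c[1]+25)):print(a,q.round(1),ray("side",q,.0425)[0].round(4))
P,u,v=cloud("side",d);e=np.array([.964,-.266]);L=(P[:,:2]-xy)@np.c_[e,[.266,.964]]
for nm,k in(("clips",m["orange"][v,u]),("lid",m["white"][v,u]|m["green"][v,u])):
    Q=np.c_[L,P[:,2]][k&(abs(L)<.075).all(1)];
    for s in(-1,1):
        w=Q[(Q[:,0]*s>.02)];print(nm,s,len(w),np.median(w,0).round(4),np.percentile(w,[5,95],axis=0).round(4).tolist())
```

```text
0.119 10.03
 t 18.65 tcp [0.6054 0.066  0.1199] F [-1.58  0.05 10.61] open 0.0125 gf 80.4 j7 1.31
7 [284.3 203.4] [0.6285 0.1111 0.0425]
23 [297.4 209. ] [0.6372 0.052  0.0425]
21 [279.5 212.7] [0.571  0.0708 0.0425]
17 [323.6 229.8] [ 0.608  -0.1039  0.0425]
clips -1 9 [-0.0519 -0.0016  0.0465] [[-0.0548, -0.0146, 0.043], [-0.049, 0.0075, 0.0597]]
clips 1 23 [ 0.046  -0.0032  0.05  ] [[0.0436, -0.0175, 0.0446], [0.0492, 0.0155, 0.0581]]
lid -1 22 [-0.0341 -0.0064  0.0424] [[-0.0386, -0.0231, 0.0406], [-0.0291, 0.022, 0.0452]]
lid 1 27 [ 0.0327 -0.0075  0.0418] [[0.0228, -0.0243, 0.0387], [0.0405, 0.0108, 0.0536]]
```

View pics/s4.png

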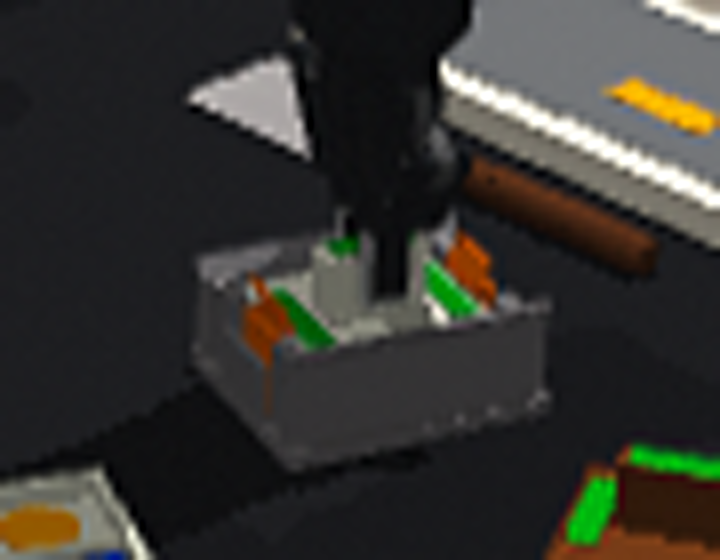

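The lid sits level in the pocket. Both plate ends have their tops at about 42 mm, under the 44 mm clip undersides. The clips are shut, at (268,325) and (472,270) in the crop, and the push is steady at 10 N.

```bash
python3 -c "
from cell import env,job
print(env.get_state()['force']);print(job.job_done())"
```

```text
[-0.76741836  0.96446052  9.78186651]
the job is handed in; nothing more can be done
None
```

The job is handed in: the red-tagged lid lies flat, rib up, in the reject tray, and the green-tagged lid is on the paint well, to all appearances snapped under both clips (judged by lid height, levelness and the force drop), and still held down at about 10 N.

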